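# Star night light onto its splined dock

## Robot

A 6-joint arm with a two-finger parallel gripper is mounted at the origin on the work surface. World frame = base frame: x ahead of the robot, y to its left, z up, the work surface at z = 0. Lengths are in m, angles in rad, forces in N, time in s.
With the tool pointing down it reaches from about 0.275 to 0.75 m from the base axis. Payload 10.2 kg.
Tool frame: the origin (TCP) lies midway between the tips of the shut fingers; the grasp point (between the pads) lies 19 mm behind it (env.hold_point_z is the distance from the TCP to the grasp point, in m); z points along the fingers, y is the line along which they close (so a half turn about z gives the same grasp; the last joint's range is limited). The gripper opens to 85 mm and grips with 20 to 120 N. Pads are 22 mm wide; open, the fingers measure 114 mm over their backs; the gripper's body (76 mm by 85 mm) begins 54 mm behind the grasp point. The pads swing forward as they close: fully open they stand 13 mm farther back than shut.
Start: joints at [-1.535, 0.313, 1.498, -0, 1.331, -0.223], TCP at [0.134, -0.508, 0.231] pointing down, gripper open.
Joint ranges: [-2.94, 2.94], [-0.97, 2.17], [0.19, 2.56], [-1.23, 4.37], [0.02, 3.11], [-2.88, 2.88]. Speed limits (rad/s): [2.39, 2.39, 3.01, 3.14, 3.14, 3.14].

## Interface

Orientations are given as a unit quaternion [x, y, z, w].
In Python, from bench import env, kinematics, monitor, eyes, job gives the robot as it stands. The module is installed in compiled form; this text tells all that it offers. Calls block until the motion is done:
- env.reach(position, orientation): joint-space move of the TCP to a pose.
- env.movel(position, velocity=0.15, frame=None, guard=None): straight line of the TCP; frame=None keeps the orientation; velocity is the mean speed in m/s. With guard (N) it stops when the force on the tool has changed by that much, and returns True; else False.
- env.set_joints(angles): joint-space move.
- env.release() and env.close_gripper(effort=None): open the fingers fully, or close them until they stop; effort is the grip in N (None keeps the last).
- env.hold(seconds).
- kinematics.ik(position, orientation): joint angles nearest the present ones, or None.
- monitor.sense(): the state.
- eyes.grab_frame(name): name is "scene" or "top" or "wrist"; returns a dict with "frame" (420x560x3 uint8, red, green, blue), "mtx" (3x3 intrinsics, pixels), "k1" (the pictures are not rectified: a ray, as slopes to the right and down, at radius r is drawn at 1 + k1 r^2 times it, then the intrinsics apply), "view" (4x4, takes a point from world to camera coordinates). Camera axes: x right, y down, z forward; pixel columns grow to the right and rows downward; lengths in m; the calibration is good to about 2 mm. A picture is of the moment at which its call begins. There is no depth.
A pose or a line that the arm cannot do raises env.MotionError and nothing moves.
- job.hand_in(): hands the job in; it is judged then, once.
The state is a dict: "clock": time; "joints": joint angles; "qvel": joint speeds; "joint_efforts": joint torques, N m; "position": TCP position; "ee_rot": TCP orientation; "contact_force": force on the tool from outside, world axes, zero at the start; "ft_torque": the same for the moment, N m; "finger_gap": opening from 0.0 (shut) to 1.0 (fully open); "gripper_force": force on a finger pad.
Only numpy, scipy, OpenCV 4.12 (cv2) and the standard library are available. Lean on these libraries where they do the work, as an engineer would, in place of code of your own. Each camera call takes 0.05 s, during which the arm holds its last target. There are 200 camera calls.

## Task

Set up the star night light on its dock: first swing the dock's folding prop leg right out until it snaps into its end detent, then pick up the star, turn it so that the slots in its underside mesh with the splined post, and slide it fully home, pushing the spring collar right down. Keep pressing: the job finishes with the robot still holding the upright star pressed down on the dock, the leg still out. Leave the favor box, slinky, ramekin, ball and mug where they are.

Things in the scene. Friction and masses are not known exactly. Their poses are not given: they have to be found in the camera images.
- dock: heavy white plastic dock fixed to the table: a block 120 (x) by 90 (y) by 24 mm tall; origin: centre of its underside, on the table. A splined post stands at its centre; around it a sprung collar, and around that a fixed shoulder ring (64 mm across, top at 30 mm) on which the star stops when fully home. The folding leg lies along the dock's +y side.
- post_top (a point): top of the metal post on its vertical axis, 56 mm above the table; axes as the dock's. Up to 50 mm the post is plus-shaped: two crossed bars 24 mm long, 7 mm wide, along the dock's x and y. From 50 to 56 mm it is a round pilot pin, 10 mm in diameter with a domed end
- leg_hinge (a point): the leg's vertical hinge axis, at table height: 45 mm in x and 62 mm in y from the dock's centre
- leg_peg (a point): centre of the top of the leg's upright round peg, 85 mm from the hinge axis: the peg is 14 mm in diameter, from 18 to 60 mm above the table, to be pinched or pushed. Beside it nothing of the dock but the post rises over 36 mm. The leg below is a bar 16 mm wide, 8 to 18 mm above the table
- leg (a joint): angle of the leg, rad: 0 = folded, pointing to the dock's -x; grows as it swings out, clockwise seen from above, to 1.60 at its end stop, where it points to about the dock's +y. About 0.5 N at the peg moves it; at 1.2 to 1.4 it climbs a sprung detent (about 3 N at the peg), past which it snaps to about 1.59 by itself. It stays where it is left
- collar (a joint): travel of the sprung collar around the post (38 mm across, top 36 mm above the table when free), m: 0 = up; 0.006 = pushed down level with the shoulder ring. It resists with 5 N at first, 8.5 N at 0.006; the star's weight alone does not move it
- star_light: white plastic night light, a flat five-pointed star 92 mm across its points, 32 mm thick, 90 to 180 g, with a straight grip rib on top: 60 mm long along the star's x, 16 mm wide, 32 to 58 mm above its underside (a small rocker switch on the rib's end). Origin: centre of its underside; lies flat on the table
- star_bore (a point): mouth of the bore, same point and axes as the star's origin: a plus-shaped blind hole, slots 26.4 mm long, 9.4 mm wide along the star's x and y, 28 mm deep; fits the post at any quarter turn, within about 0.1 rad. This point is 50 mm above the table while the splines are not meshed, 36 resting on the free collar, 30 fully home
- favor_box: mint favor box, 60 by 60 by 42 mm; bystander; origin under its centre
- slinky: metal coil standing on end, 70 mm across, 48 mm tall; bystander; origin under its centre
- ramekin: white ceramic ramekin, 84 mm across, 45 mm tall; bystander; origin under its centre
- ball_center (a point): centre of the violet rubber ball, 40 mm in diameter, lying in the ramekin; bystander
- mug: ceramic mug, 80 mm across, 90 mm tall; bystander to the left; origin under its centre
Mind the look-alikes: they are no part of the job. Leave any pink or yellow look-alike of the dock alone.

How it is judged:
On the way, in this order (a step that is already met when the one before it is completed fails the run):
1. the leg is swung out and seated in its end detent while the star is still off the post (value of joint leg above 1.53 rad and horizontal distance between star_light and post_top above 0.04 m), for 0.2 s.
2. the star is meshed on the splines and slid down to the collar (z of star_light in the frame of dock below 0.039 m and horizontal distance between star_light and post_top below 0.005 m), for 0.1 s.
At the end, for the whole second after the job is handed in: Leg seated in its end detent (over 1.53 rad); star on the post (4 mm, splines within 0.17 rad of a quarter turn, upright within 0.08 rad), underside 27 to 32 mm above the table, collar down more than 4 mm, fingers still on the star with over 2 N, all through the last second (value of joint leg above 1.53 rad and horizontal distance between star_light and post_top below 0.004 m and z of star_light in the frame of dock between 0.027 and 0.032 m and angle between star_light's own z axis and vertical below 0.08 rad and (angle between the x axis of star_light and the x axis of dock, either way round below 0.17 rad or angle between the x axis of star_light and the y axis of dock, either way round below 0.17 rad) and value of joint collar above 0.004 m and contact force between star_light and the fingers above 2 N); the arm keeps its last pose, push and grip.
It fails at once if a bystander is knocked out of place (distance of any of favor_box, slinky, ramekin, mug from where it was at the start of the episode above 0.03 m or distance of ball_center from where it was at the start of the episode above 0.05 m).
It also fails if it takes over 66 s, if anything falls off the work surface, if the arm or the gripper's body presses on something with over 40 N, if the wrist force passes 120 N, or if a joint passes its speed limit or range.

## Working session

There is one attempt and no reset: what is moved stays moved. The work goes in short steps, each a Python script; the robot and the scene stay as the last script left them, time stands still between calls to the robot, and variables do not carry over. Pictures are saved under pics/ and viewed, at most 10 in all, crops included, and the job is handed in when it is done.

```bash
mkdir -p pics; cat > h.py <<'E'
import numpy as np, cv2
from bench import env, kinematics, monitor, eyes, job
from scipy.spatial.transform import Rotation as R
def grab(n,p=None):
    f=eyes.grab_frame(n)
    if p: cv2.imwrite('pics/'+p,f["frame"][:,:,::-1])
    return f
def ray(f,uv):
    d=np.array([f["k1"],0,0,0,0],float) if np.isscalar(f["k1"]) else np.array([float(np.ravel(f["k1"])[0]),0,0,0,0])
    p=cv2.undistortPoints(np.array(uv,float).reshape(-1,1,2),np.array(f["mtx"],float),d).reshape(-1,2)
    V=np.array(f["view"]);Rm=V[:3,:3]
    o=-Rm.T@V[:3,3]
    return o,np.c_[p,np.ones(len(p))]@Rm
def onz(f,uv,z):
    o,D=ray(f,uv); return o+D*((z-o[2])/D[:,2])[:,None]
def proj(f,P):
    V=np.array(f["view"]);d=np.array([float(np.ravel(f["k1"])[0]),0,0,0,0])
    return cv2.projectPoints(np.array(P,float).reshape(-1,1,3),cv2.Rodrigues(V[:3,:3])[0],V[:3,3],np.array(f["mtx"],float),d)[0].reshape(-1,2)
def down(yaw): # tool z down, tool y axis at angle yaw from world x
    y=np.array([np.cos(yaw),np.sin(yaw),0]);z=np.array([0,0,-1.]);x=np.cross(y,z)
    return R.from_matrix(np.c_[x,y,z]).as_quat()
E
python3 - <<'E'
from h import *
a=grab("top","top0.png");b=grab("scene","scene0.png")
import pickle;pickle.dump((a,b),open('f0.pkl','wb'))
for f in(a,b):print(ray(f,[[280,210]]),f["k1"],f["mtx"])
s=monitor.sense();print(s["clock"],s["ee_rot"],R.from_quat(s["ee_rot"]).as_matrix(),env.hold_point_z)
E
```

```text
(array([0.39314063, 0.05295126, 1.3811591 ]), array([[ 0.09079854,  0.00519962, -0.99598334]])) -0.0913479451529426 [[492.99014927   0.         286.32896137]
 [  0.         492.99014927 214.66155255]
 [  0.           0.           1.        ]]
(array([ 1.32999046, -0.29743793,  0.95412899]), array([[-0.64378655,  0.28855026, -0.70889211]])) -0.15217243142767395 [[523.16226041   0.         273.66421043]
 [  0.         523.16226041 204.67217991]
 [  0.           0.           1.        ]]
0.1 [ 9.91639290e-01  1.29039215e-01  6.54836679e-05 -6.27996361e-04] [[ 9.66697754e-01  2.55920793e-01 -3.21999587e-05]
 [ 2.55920628e-01 -9.66696973e-01  1.26239165e-03]
 [ 2.91944671e-04 -1.22859181e-03 -9.99999203e-01]] 0.0187
```

View pics/top0.png

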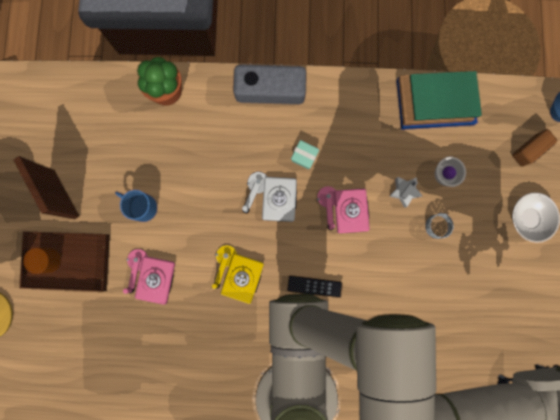

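View pics/scene0.png

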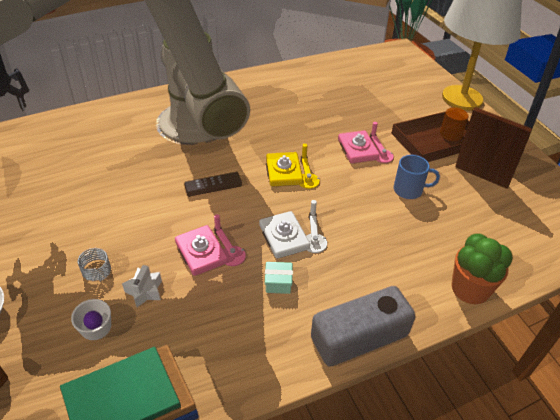

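The top view shows the white dock's post at about (280,198), its hinge disc at (257,180) and its peg at about (247,208). The star is at (405,190), the box at (305,154), the slinky at (440,226) and the ramekin at (451,172). In the scene view the dock is at (285,232), the peg's top at (314,205) and the star at (143,285). The dock's yaw is near zero. Next I'll get rough positions and a wrist look.

```bash
python3 - <<'E'
from h import *
import pickle;a,b=pickle.load(open('f0.pkl','rb'))
print('top post',onz(a,[[280,198]],.056),'hinge',onz(a,[[257,180]],.02),'peg',onz(a,[[247,208]],.06),'star',onz(a,[[405,190]],.05),'box',onz(a,[[305,154]],.04))
print('scene post',onz(b,[[285,228]],.056),'peg',onz(b,[[314,203]],.06),'star',onz(b,[[143,280]],.05))
w=grab("wrist");s=monitor.sense()
T=np.eye(4);T[:3,:3]=R.from_quat(s["ee_rot"]).as_matrix();T[:3,3]=s["position"]
C=np.array(w["view"])@T; C=np.linalg.inv(C);print('cam in tool',C.round(3));print(w["mtx"],w["k1"])
def crop(f,u,v,h=40,s=5):
    c=f["frame"][v-h*3//4:v+h*3//4,u-h:u+h,::-1];return cv2.resize(c,(400,300),interpolation=cv2.INTER_CUBIC)
cv2.imwrite('pics/crops.png',np.vstack([np.hstack([crop(a,275,195),crop(a,410,190)]),np.hstack([crop(b,295,225),crop(b,143,285)])]))
E
```

```text
top post [[0.54652317 0.06084218 0.056     ]] hinge [[0.59924884 0.12663692 0.02      ]] peg [[0.51635611 0.14878763 0.06      ]] star [[ 0.57979765 -0.2810157   0.05      ]] box [[ 0.67275756 -0.0044238   0.04      ]]
scene post [[0.57344962 0.05584762 0.056     ]] peg [[0.52658619 0.15330746 0.06      ]] star [[ 0.59608808 -0.2882212   0.05      ]]
cam in tool [[-0.    -0.949 -0.315  0.08 ]
 [ 1.    -0.    -0.    -0.001]
 [ 0.    -0.315  0.949 -0.142]
 [ 0.     0.     0.     1.   ]]
[[357.09556607   0.         279.7227504 ]
 [  0.         357.09556607 209.44894665]
 [  0.           0.           1.        ]] -0.06157354705300238
```

View pics/crops.png

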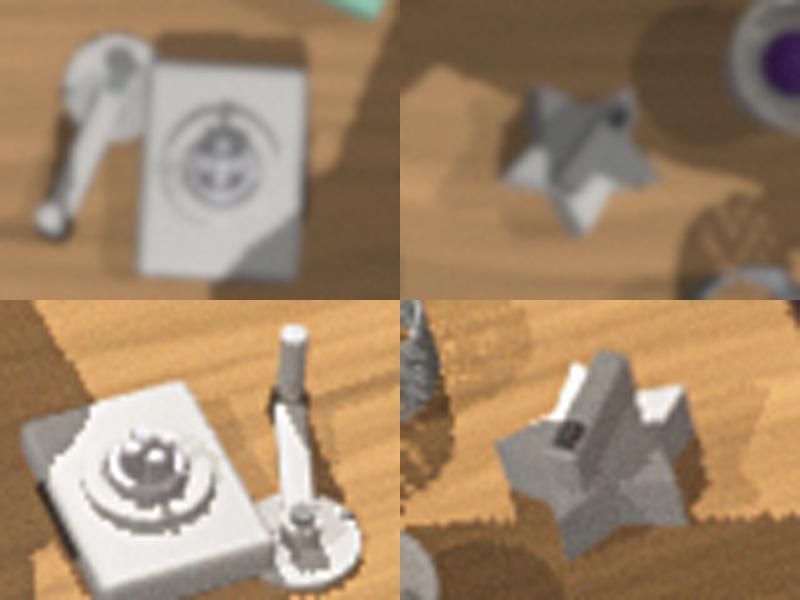

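The crops show the dock, its post (top crop about (222,165)) and the peg top (50,215) clearly, with the leg partly open. On the star, the rib runs from (560,175) to (620,110) with the switch at its upper end. Next, a close wrist look at the dock.

```bash
python3 - <<'E'
from h import *
import pickle
p=[.56,.085,.2]
best=None
for y in (np.pi/2,-np.pi/2):
    q=kinematics.ik(p,down(y));print(y,q)
env.reach(p,down(-np.pi/2))
w=grab("wrist","wdock.png");pickle.dump(w,open('wd.pkl','wb'))
s=monitor.sense();print(s["clock"],s["position"],s["joints"])
print(proj(w,[[.55,.06,.056],[.60,.127,.02],[.52,.15,.06]]))
E
```

```text
1.5707963267948966 [-5.61616895e-02  4.28301002e-01  1.41690626e+00 -4.44089210e-16
  1.29638539e+00 -1.62695802e+00]
-1.5707963267948966 [-5.61616895e-02  4.28301002e-01  1.41690626e+00 -4.44089210e-16
  1.29638539e+00  1.51463464e+00]
2.7833 [0.56009954 0.08433543 0.20000694] [-5.73105693e-02  4.28290348e-01  1.41690347e+00 -8.53671979e-05
  1.29637625e+00  1.51445009e+00]
[[309.62379818 203.97044041]
 [232.86397443 138.69066102]
 [204.20941562 238.83157307]]
```

View pics/wdock.png

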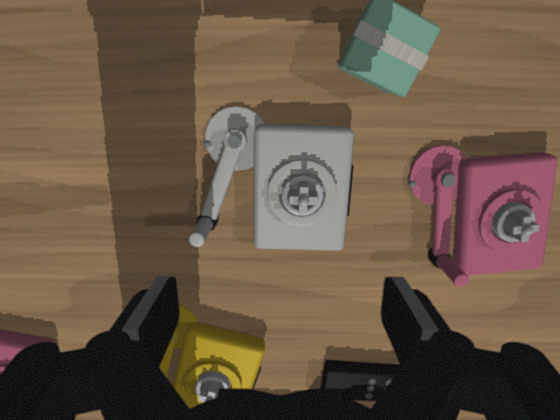

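The wrist view shows the dock top with corners at about (257,126), (352,126), (346,249) and (255,248). The post is at (303,194), the hinge pin at (235,139) and the peg top at (197,239). The mint box is at (392,45).

```bash
python3 - <<'E'
from h import *
import pickle;w=pickle.load(open('wd.pkl','rb'))
im=w["frame"];hsv=cv2.cvtColor(im,cv2.COLOR_RGB2HSV)
m=((hsv[...,1]<40)&(hsv[...,2]>120)).astype(np.uint8)
m[:, :180]=0;m[270:]=0;m[:,370:]=0
m2=cv2.morphologyEx(cv2.morphologyEx(m,cv2.MORPH_CLOSE,np.ones((15,15))),cv2.MORPH_OPEN,np.ones((45,45)))
c=max(cv2.findContours(m2,0,2)[0],key=cv2.contourArea).reshape(-1,2)
P=onz(w,c,.024)[:,:2]
r=cv2.minAreaRect((P*1000).astype(np.float32));print('rect',r,cv2.boxPoints(r),'px bbox',c.min(0),c.max(0))
C=onz(w,[[257,126],[352,126],[346,249],[255,248]],.024);print(C.round(4), C.mean(0))
print('post50',onz(w,[[302,197]],.05),'post56',onz(w,[[303,193]],.056),'hinge',onz(w,[[235,139]],.022),'peg',onz(w,[[197,239]],.06))
v=cv2.resize(im[100:260,180:370,::-1],None,fx=4,fy=4,interpolation=cv2.INTER_CUBIC)[:600,:760]
cv2.imwrite('pics/dockz.png',v)
E
```

```text
rect ((525.6614379882812, 65.57292938232422), (85.28475189208984, 61.44074249267578), 89.88288879394531) [[494.85397   22.993431]
 [556.29456   22.867851]
 [556.4689   108.15243 ]
 [495.02832  108.27801 ]] px bbox [256 187] [344 248]
[[0.6114 0.1049 0.024 ]
 [0.6115 0.0217 0.024 ]
 [0.4938 0.0204 0.024 ]
 [0.495  0.1093 0.024 ]] [0.55293973 0.06408207 0.024     ]
post50 [[0.55434751 0.06613363 0.05      ]] post56 [[0.55957267 0.06575397 0.056     ]] hinge [[0.59996716 0.12484703 0.022     ]] peg [[0.51983506 0.15624276 0.06      ]]
```

View pics/dockz.png

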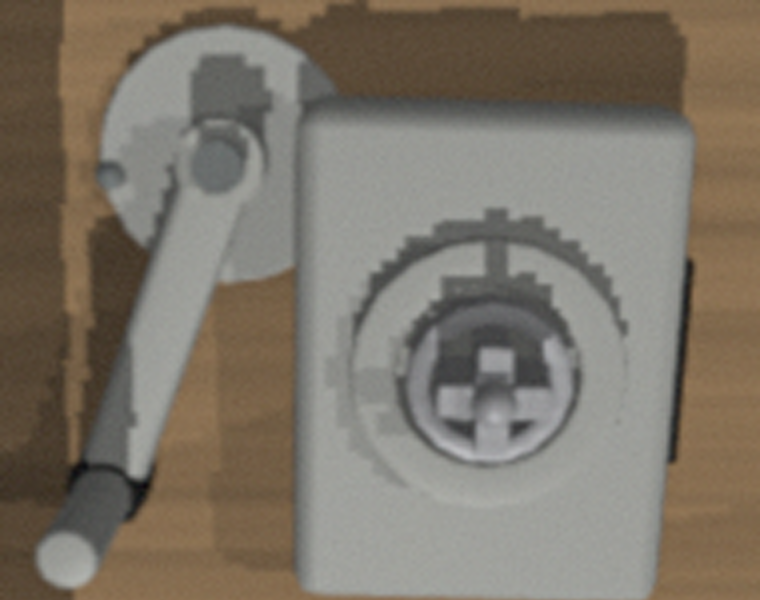

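```bash
python3 - <<'E'
from h import *
import pickle;w=pickle.load(open('wd.pkl','rb'))
g=lambda L,z:onz(w,np.array(L,float)/4+[180,100],z)[:,:2].round(4)
print('ring',g([[489,374]],.03),'collar',g([[489,380]],.036),'post50',g([[495,401]],.05),'pin',g([[495,403]],.056))
print('edges L',g([[300,150],[300,580]],.022),'R',g([[691,150],[656,580]],.022),'T',g([[320,100],[670,108]],.022),'B',g([[320,593],[640,598]],.022))
h=g([[218,165]],.024)[0];p=g([[67,559]],.06)[0];print(h,p,np.linalg.norm(h-p),np.arctan2(*(p-h)[::-1]))
print('bars',g([[440,403],[549,402],[495,348],[493,455]],.05))
E
```

```text
ring [[0.5518 0.0647]] collar [[0.5521 0.065 ]] post50 [[0.5515 0.0646]] pin [[0.5528 0.065 ]]
edges L [[0.6012 0.107 ]
 [0.4973 0.1094]] R [[0.6013 0.0201]
 [0.4972 0.0222]] T [[0.6121 0.1024]
 [0.6105 0.0253]] B [[0.4938 0.1045]
 [0.4923 0.0259]]
[0.5982 0.1251] [0.5191 0.1565] 0.08510446521775454 2.763704642738964
bars [[0.551  0.0763]
 [0.5512 0.053 ]
 [0.5631 0.0648]
 [0.5392 0.0648]]
```

```bash
python3 - <<'E'
from h import *
H=np.array([.5981,.1256]);Z=.033
def pose(th,z=Z):
    f=np.pi-.021-th;return [*(H+.085*np.array([np.cos(f),np.sin(f)])),z],down(f-np.pi/2)
t0=np.pi-.021-2.764
env.reach(*pose(t0,.13))
env.movel(pose(t0)[0],.12)
env.close_gripper(20)
s=monitor.sense();print(s["clock"],s["finger_gap"],s["gripper_force"],s["contact_force"],s["position"])
for th in np.linspace(t0,1.58,7)[1:]:
    p,q=pose(th);env.movel(p,.08,frame=q);s=monitor.sense();print(round(th,2),s["contact_force"].round(1) if hasattr(s["contact_force"],'round') else s["contact_force"],s["finger_gap"])
env.release();env.movel(pose(1.58,.2)[0],.2)
w=grab("wrist","leg.png");print(monitor.sense()["clock"])
f=np.pi-.021-1.59;print(proj(w,[[*H,.022],[*(H+.085*np.array([np.cos(f),np.sin(f)])),.06]]))
E
```

```text
6.6333 0.15213853403049596 22.155128717422485 [-0.48134736 -0.25806115  1.21178936] [0.51910523 0.15697446 0.03311363]
0.56 [-0.7  0.1  2.8] 0.1540395462783245
0.76 [0.6 1.  2.6] 0.1532108883897834
0.97 [-0.7  2.5  3. ] 0.15673478688937997
1.17 [0.8 4.1 3.6] 0.1540598674234079
1.38 [-2.2  5.1  5.2] 0.1574324079620954
1.58 [1.8 7.2 1.8] 0.1570927645918916
10.5583
[[281.66596478 267.50485665]
 [282.9466722  196.02906641]]
```

View pics/leg.png

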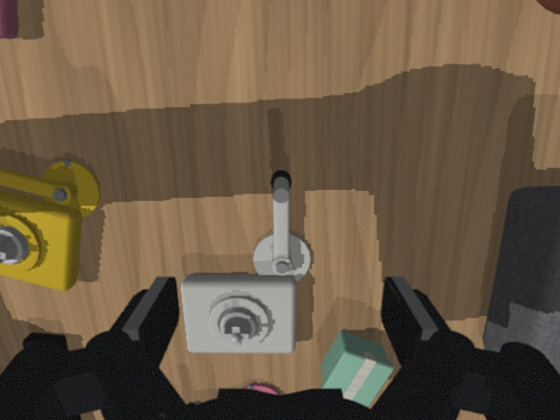

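The leg lies straight out: its peg top at about (282,198) matches the 1.59 rad prediction (283,196), so it is seated. Now the star.

```bash
python3 - <<'E'
from h import *
import pickle
p=[.588,-.285,.2]
for d in (47,-133):
    print(kinematics.ik(p,down(np.radians(d))))
print(kinematics.ik([.552,.065,.1],down(np.radians(88.8))),kinematics.ik([.552,.065,.1],down(np.radians(-1.2))))
env.reach(p,down(np.radians(47)))
w=grab("wrist");pickle.dump(w,open('ws.pkl','wb'))
c=proj(w,[[.588,-.285,.045]])[0].astype(int);print(c,monitor.sense()["clock"])
u=c[0]-100;v=c[1]-75;print(u,v)
cv2.imwrite('pics/starz.png',cv2.resize(w["frame"][v:v+150,u:u+200,::-1],(800,600),interpolation=cv2.INTER_CUBIC))
E
```

```text
[-6.30265504e-01  6.25031992e-01  1.10600423e+00 -4.44089210e-16
  1.41055643e+00 -1.45057025e+00]
[-6.30265504e-01  6.25031992e-01  1.10600423e+00 -4.44089210e-16
  1.41055643e+00  1.69102240e+00]
[-9.35866290e-02  5.13833296e-01  1.56737768e+00 -4.44089210e-16
  1.06038168e+00 -1.64343900e+00] [-9.35866290e-02  5.13833296e-01  1.56737768e+00 -4.44089210e-16
  1.06038168e+00 -7.26426780e-02]
[278 191] 12.4083
178 116
```

View pics/starz.png

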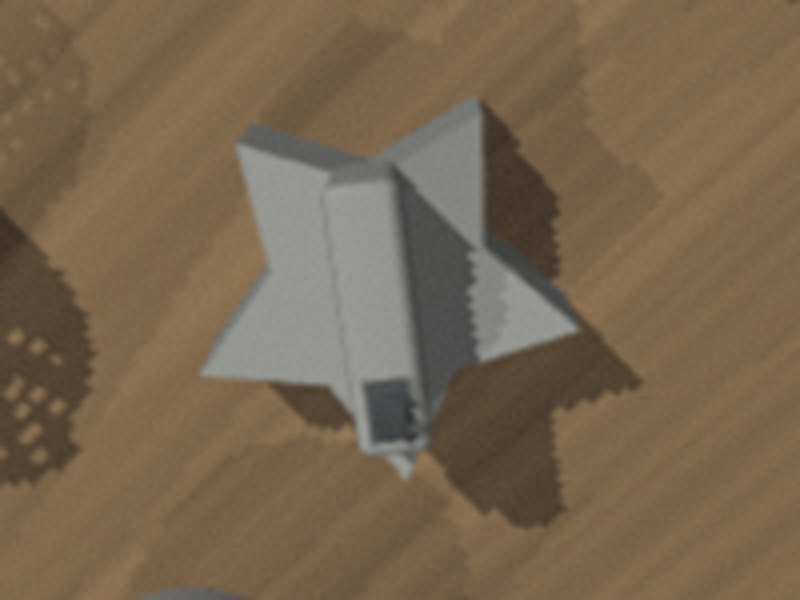

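The rib's top face has corners at about (328,187), (392,180), (428,440) and (362,448) in the crop. The switch end is at the bottom, and the five star tips are visible.

```bash
python3 - <<'E'
from h import *
import pickle;w=pickle.load(open('ws.pkl','rb'))
g=lambda L,z:onz(w,np.array(L,float)/4+[178,116],z)[:,:2]
r=g([[328,184],[392,177],[428,446],[362,453]],.057)
a=(r[0]+r[1])/2;b=(r[2]+r[3])/2
print(r.round(4),'ctr',(a+b)/2,'len',np.linalg.norm(a-b),'axis',np.degrees(np.arctan2(*(b-a)[::-1])),'wid',np.linalg.norm(r[0]-r[1]),np.linalg.norm(r[2]-r[3]))
t=g([[238,145],[478,100],[578,328],[408,478],[203,375]],.032);c=t.mean(0)
print('tips',c,np.linalg.norm(t-c,axis=1),np.degrees(np.arctan2(*(t-c).T[::-1])))
E
```

```text
[[ 0.557  -0.2768]
 [ 0.5647 -0.2664]
 [ 0.6122 -0.3004]
 [ 0.6038 -0.3118]] ctr [ 0.58443264 -0.2888698 ] len 0.05843707254951094 axis -36.19182899260379 wid 0.012983833363557901 0.014213183074691188
tips [ 0.58475904 -0.28896073] [0.04488219 0.04722053 0.04544801 0.04598843 0.04556921] [-179.40617362  110.42331616   35.64883133  -35.3711181  -106.67216497]
```

```bash
python3 - <<'E'
from h import *
import pickle
y=np.radians(54.2)
env.reach([.5846,-.2889,.12],down(y))
env.movel([.5846,-.2889,.0345],.12,guard=6)
s=monitor.sense();print(s["position"])
env.close_gripper(60);s=monitor.sense();print(s["clock"],s["finger_gap"],s["gripper_force"],s["contact_force"])
env.movel([.5846,-.2889,.17],.15)
env.reach([.64,.065,.17],down(np.radians(88.8)))
s=monitor.sense();print(s["clock"],s["finger_gap"],s["position"],s["contact_force"])
w=grab("wrist","held.png");pickle.dump((w,s["position"]),open('wh.pkl','wb'))
print(proj(w,[[.552,.0648,.05],[.64,.065,.17]]))
E
```

```text
[ 0.58515021 -0.28924792  0.0356548 ]
14.3333 0.17151809778535176 58.86148273944855 [ 0.09721065 -0.29755061  1.26228999]
16.725 0.17454935245473754 [0.64014597 0.06371279 0.16986148] [ 0.45703326 -0.75475662 -0.72953171]
[[277.29742527  82.37622166]
 [280.77778938 281.75880701]]
```

View pics/held.png

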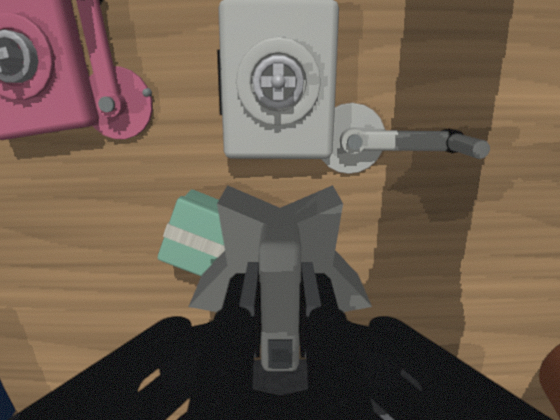

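The star is held square: rib centre column about 280, far tips at (228,187) and (340,190). The dock's post is at about (278,82), against a prediction of (277.3,82.4). I'll check the star's in-hand offset and the post numerically.

```bash
python3 - <<'E'
from h import *
import pickle;w,p=pickle.load(open('wh.pkl','rb'));p=np.array(p)
a=np.radians(-1.2)
def pt(x,y,dz):return [p[0]+x*np.cos(a)-y*np.sin(a),p[1]+x*np.sin(a)+y*np.cos(a),p[2]+dz]
T=[pt(.046*np.cos(t),.046*np.sin(t),dz) for dz in(-.0025,-.0345) for t in np.radians([144,-144,72,-72])]
print(proj(w,T).round(1))
print('rib',proj(w,[pt(-.03,.008,.0225),pt(-.03,-.008,.0225),pt(.03,.008,.0225),pt(.03,-.008,.0225)]).round(1))
c1=cv2.resize(w["frame"][42:132,225:335,::-1],(440,360),interpolation=cv2.INTER_CUBIC)
c2=cv2.resize(w["frame"][175:385,180:380,::-1],(343,360),interpolation=cv2.INTER_CUBIC)
cv2.imwrite('pics/heldz.png',np.hstack([c1,c2]))
E
```

```text
[[341.4 201.1]
 [213.9 201.3]
 [370.7 305.4]
 [185.5 305.6]
 [331.1 182.9]
 [224.9 183.1]
 [357.  273. ]
 [199.7 273.2]]
rib [[299.3 240.2]
 [255.3 240.2]
 [296.9 371.3]
 [258.9 371.4]]
```

View pics/heldz.png

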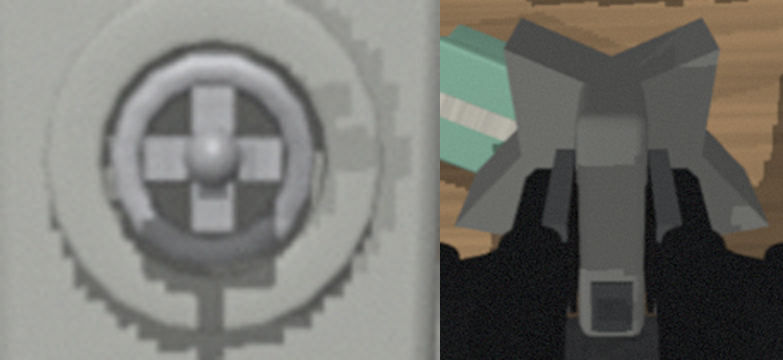

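```bash
python3 - <<'E'
from h import *
import pickle
env.hold(.4);s=monitor.sense();print('settled',s["position"],s["contact_force"])
w=grab("wrist");m=w["frame"][250:330,262:300].mean(2)
q=down(np.radians(88.8))
env.movel([.5507,.0645,.17],.12,frame=q);env.movel([.5507,.0645,.097],.1);env.hold(.4)
s=monitor.sense();print(s["clock"],s["position"],s["contact_force"])
f0=np.array(s["contact_force"])
r=env.movel([.5507,.0645,.0720],.03,guard=5)
env.hold(.2);s=monitor.sense();print(r,s["clock"],s["position"],np.array(s["contact_force"])-f0,s["ft_torque"])
E
```

```text
settled [0.64003149 0.0647893  0.17000569] [-0.23610459 -0.41337867 -0.96083157]
19.4 [0.55077484 0.06448583 0.09719231] [-0.73606253 -0.02154225 -1.33491735]
False 20.5833 [0.55078403 0.0644973  0.07216572] [0.59525319 0.72137304 0.15566597] [-0.05294349  0.05333151 -0.0076303 ]
```

The star went past the 50 mm level with no contact force, so the splines are meshed. Now I'll press home.

```bash
python3 - <<'E'
from h import *
f0=np.array(monitor.sense()["contact_force"])
for z in np.arange(.070,.0589,-.001):
    r=env.movel([.5507,.0645,z],.03);env.hold(.1);s=monitor.sense();f=np.array(s["contact_force"])-f0
    print(round(z,4),round(s["position"][2],4),f.round(1),round(s["finger_gap"],3))
    if f[2]>18: break
env.hold(.5);s=monitor.sense();print(s["clock"],s["position"],np.array(s["contact_force"])-f0,s["gripper_force"],s["ft_torque"])
grab("scene","end.png");w=grab("wrist")
b=cv2.imread('pics/end.png')[150:270,215:375]
cv2.imwrite('pics/endz.png',np.hstack([cv2.resize(b,(400,300)),cv2.resize(w["frame"][:,:,::-1],(400,300))]))
E
```

```text
0.07 0.0704 [ 0.2 -0.8  4.2] 0.174
0.069 0.0692 [ 0.9 -0.2  6.1] 0.173
0.068 0.0681 [ 2.1 -1.4  6. ] 0.174
0.067 0.0671 [ 2.2 -0.7  7.2] 0.173
0.066 0.0663 [ 2.6 -0.2  7.1] 0.174
0.065 0.0653 [1.2 0.6 7.7] 0.176
0.064 0.0647 [ 0.8 -1.  10.7] 0.172
0.063 0.0646 [-2.9 -0.2 19.1] 0.173
23.8833 [0.55111346 0.06442957 0.06464942] [-3.31182675  0.33597305 20.47413098] 61.42910957336426 [ 0.08288152  0.64384796 -0.02847488]
```

View pics/endz.png

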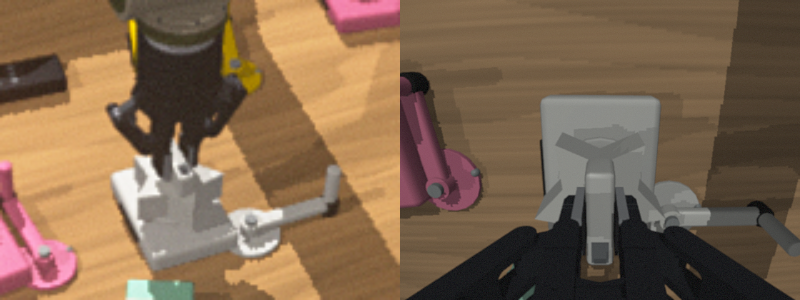

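The star sits flat and square on the dock and the leg is still out. Collar contact began at about 70.5 mm and there is a hard stop at 64.6 mm, which gives the full 6 mm of travel.

```bash
python3 -c "
from h import *
print(job.hand_in())"
```

```text
the job is handed in; nothing more can be done
None
```

I handed the job in with the leg seated in its end detent and the star meshed on the post, fully home against the stop and still held with about 20 N of downward press; the hand-in returned no verdict, so I can't confirm that it passed.

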